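Line up the boards and hold the track gate open

ROBOT

A 6-joint arm with a two-finger parallel gripper is mounted at the origin on the work surface. World frame = base frame: x ahead of the robot, y to its left, z up, the work surface at z = 0. Lengths are in m, angles in degrees, forces in N, time in s.
With the tool pointing down it reaches from about 0.35 to 0.875 m from the base axis. Payload 4.2 kg.
Tool frame: the origin (TCP) lies between the finger pads; the fingertips stand 19 mm ahead of it and the grasp point (between the pads) is the TCP; z points along the fingers, y is the direction in which the jaws open and shut (so a half turn about z gives the same grasp; the last joint's range is limited). The gripper opens to 85 mm and grips with 20 to 120 N. Pads are 22 mm wide; open, the fingers measure 114 mm over their backs; the gripper's body (76 mm by 85 mm) begins 54 mm behind the grasp point. The pads swing forward as they close: fully open they stand 13 mm farther back than shut.
Start: joints at [82.999, 22.042, 0.453, 0, -68.411, -14.817], TCP at [0.232, 0.58, 0.25] pointing down, gripper open.
Joint ranges: [-179.83, 179.83], [-69.29, 118.12], [-61.27, 80.66], [-181.25, 117.63], [-171.15, -9.14], [-177.46, 177.46]. Speed limits (degrees/s): [159.86, 159.86, 180, 180, 180, 180].

INTERFACE

Orientations are given as [roll, pitch, yaw] about the fixed x, y, z axes, in that order (R = Rz(yaw) Ry(pitch) Rx(roll)).
In Python, from bench import manip gives the robot as it stands.
- The arm moves only by the tool play_rows, never from a script. Its argument "targets" is a list that holds one entry, the list of rows, each a list of 5 numbers: the shift along the tool's x, y, z in cm, then the turn about the tool's z in degrees, then the opening, from 0 (shut) to 1 (fully open). In form: [[[tx, ty, tz, turn, fingers], ...]]. A call has 1 to 12 rows; each row shifts and turns the commanded pose from where the row before left it, along the tool's axes as they then stand; what a row does not reach is not made up. A row lasts 1/8 s, in which the tool goes at most 62.5 mm and 10.7 degrees, less where a joint would pass 70% of its speed; a pose out of reach is approached as far as the arm can. A call with a gripper value outside its range is refused whole. The fingers move at their own pace and stop on an object; "squeeze" is the grip in N (left out, the last holds). Time passes only in rows, so rows that do not move let the fingers close. It gives the time, the measured TCP pose, the force and the opening at its end, in the units of the state.
- manip.get_obs(): the state, without advancing time (a new reading comes with each control period).
- manip.grab_frame(name): name is "scene" or "top" or "wrist"; returns the picture (420x560x3 uint8, red, green, blue); there is no depth.
- manip.calibration(name): a dict with "fov_y" (degrees; the focal length in pixels is half the picture's height over the tangent of half this angle, whatever the lens; pixels are square), "cx", "cy" (the principal point, pixels), "rvec" (rotation vector, rad) and "tvec" (3), from world to camera coordinates, as OpenCV has them. Camera axes: x right, y down, z forward; pixel columns grow to the right and rows downward; lengths in m; the calibration is good to about 2 mm. A picture is of the moment at which its call begins: read the wrist's pose just before it. calibration takes no time and is no camera call; for the wrist camera it gives the pose at the moment of the call.
- manip.job_done(): hands the job in, once; it reports no verdict.
The state is a dict: "time_s": time; "joint_positions": joint angles; "joint_vel": joint speeds; "tau": joint torques, N m; "position": TCP position; "ee_rot": TCP orientation; "force": force on the tool from outside, world axes, zero at the start; "moment": the same for the moment, N m; "grip_width": finger opening in m.
Only numpy, scipy, OpenCV 4.12 (cv2) and the standard library are available. Lean on these libraries where they do the work, as an engineer would, in place of code of your own. Each camera call takes 0.05 s, during which the arm holds its last target.

TASK

Push the three circuit boards up against the aluminium guide rail of the feed track, so that they stand in one straight row with each board's long edge square to the rail and each in its own bay between the white lines. Then take the gate pin by its black knob and draw it straight up, without wrenching it sideways, until the whole yellow band shows above the guide bush but none of the red one; never pull it right out of the bush. Finish still gripping the pin there, held up freely and upright, with the row undisturbed, and leave the screwdriver, jar and parts bin alone.

Things in the scene. Friction and masses are not known exactly. Their poses are not given: they have to be found in the camera images.
- feed_track: Fixed track, turned up to 0.15 rad. Grey deck, x -85 to +100, y -200 to +220 mm, top 8 mm above the bench. Origin on the bench top; x points away from the robot, y along the track to the gate. Guide rail along y: near face at x = +60, top 14 mm above the deck. White lines across at y = -167.5, -82.5, +2.5, +87.5 part three bays. Gate bridge over the deck at y = +165.
- board0: Green circuit board in a black carrier, 70 (x) x 55 (y) x 9 mm, 80 g, loose on the deck; a black connector, 10 x 40 mm, on its -x edge rises to 17 mm. Origin: centre of underside; x points to the rail. Starts 18 to 45 mm short of the rail, turned up to 0.25 rad, up to 7 mm sideways of its bay's middle. Belongs in bay 0, farthest from the gate.
- board1: Green circuit board in a black carrier, 70 (x) x 55 (y) x 9 mm, 80 g, loose on the deck; a black connector, 10 x 40 mm, on its -x edge rises to 17 mm. Origin: centre of underside; x points to the rail. Starts 18 to 45 mm short of the rail, turned up to 0.25 rad, up to 7 mm sideways of its bay's middle. Belongs in bay 1, the middle one.
- board2: Green circuit board in a black carrier, 70 (x) x 55 (y) x 9 mm, 80 g, loose on the deck; a black connector, 10 x 40 mm, on its -x edge rises to 17 mm. Origin: centre of underside; x points to the rail. Starts 18 to 45 mm short of the rail, turned up to 0.25 rad, up to 7 mm sideways of its bay's middle. Belongs in bay 2, nearest the gate.
- bay0 (a point): Point on the deck surface (8 mm above the bench) where the origin of board0 lies when the board is against the rail and midway between its two white lines. Axes as feed_track.
- bay1 (a point): Point on the deck surface (8 mm above the bench) where the origin of board1 lies when the board is against the rail and midway between its two white lines. Axes as feed_track.
- bay2 (a point): Point on the deck surface (8 mm above the bench) where the origin of board2 lies when the board is against the rail and midway between its two white lines. Axes as feed_track.
- bush_mouth (a point): Centre of the vertical bore (17.5 mm wide, 50 mm long, through) at the top of the guide bush, 86 mm above the bench, at x = +25, y = +165 mm of the track. The bush is a 44 x 44 mm aluminium block, 36 to 86 mm above the bench, carried by side arms and two blue posts (x = -76 and +91), all 72 mm high.
- gate_pin: Loose upright steel rod, 16 mm thick, 0.17 to 0.35 kg; drops back if let go. Origin: centre of its lower tip, at first standing on the deck 8 mm above the bench; z up the pin. Black knob 26 mm wide from 92 to 122 mm above the tip. Yellow band 54 to 74, red band 29 to 38 mm above the tip: raised 24 mm all yellow shows above the bush, at 40 mm red appears, at 78 mm it is out.
- screwdriver: Bystander: screwdriver with a yellow handle, 170 mm long, lying on the bench beyond the rail. Leave it alone.
- jar: Bystander: closed jar 52 mm wide, 70 mm high, standing past the gate end of the track; origin under its centre. Leave it alone.
- parts_bin: Bystander: open blue bin 100 x 70 x 45 mm, past the other end of the track; origin under its centre. Leave it alone.
Not all that is in view belongs to the job. What is meant by the gate_pin is not green, and is the smaller of those in its own colour.

How it is judged:
By the outcome, as a careful person would: the job done as asked, in the order asked, and still so for the second after the job is handed in, while the arm keeps its last pose, push and grip.
It also fails if it takes over 61 s, if anything falls off the work surface, if the arm or the gripper's body presses on something with over 40 N, if the wrist force passes 120 N, or if a joint passes its speed limit or range.

## Working session

There is one attempt and no reset: what is moved stays moved. The work goes in short steps, Python scripts to look and compute and a tool call to move; the robot and the scene stay as the last step left them, time stands still between calls to the robot, and variables do not carry over. Pictures are saved under pics/ and viewed, and the job is handed in when it is done.

Besides the shell and the picture viewer there is one more tool, called after "Emit:" by a JSON object that holds its "op" and its "data". play_rows: Moves the arm, as the interface text tells. Its arguments: {"type":"object","properties":{"targets":{"type":"array"},"squeeze":{"type":"number"}},"required":["targets"]}

```bash
mkdir -p pics; ls; python3 - <<'E'
from bench import manip
import cv2
o=manip.get_obs()
for k,v in o.items(): print(k,v)
for n in ["scene","top","wrist"]:
    print(n,manip.calibration(n))
    f=manip.grab_frame(n); cv2.imwrite(f"pics/{n}0.png",f[:,:,::-1])
E
```

```text
pics
time_s 0.0
joint_positions [ 8.29978544e+01  2.20894413e+01  3.78562930e-01 -2.92910544e-02
 -6.84104705e+01 -1.48165122e+01]
joint_vel [-0.07115911  0.03061753 -0.02626467 -0.08821212  0.04037583 -0.01786682]
tau [ 4.16091889e-04 -3.92291021e+01  1.88401705e+01  4.18638468e+00
 -4.69400460e-03 -4.87564922e-08]
position [0.23207045 0.57972357 0.24922635]
ee_rot [ 1.79875724e+02 -4.72411687e-03 -2.18294593e+01]
force [-0.11006722 -0.57467806 -0.19485466]
moment [ 0.01963099 -0.02570709 -0.00393204]
grip_width 0.0856158364840825
scene {'fov_y': 53.61056895358386, 'cx': 274.49947477251953, 'cy': 208.69547412182345, 'rvec': array([ 1.15237457,  2.37610871, -0.95517583]), 'tvec': array([ 0.42088863, -0.32721054,  1.27466034])}
top {'fov_y': 57.4228791062718, 'cx': 275.8197633965594, 'cy': 204.05143577345348, 'rvec': array([ 2.11390081, -2.13486612,  0.22146844]), 'tvec': array([-0.0285686 ,  0.65489915,  0.93536639])}
wrist {'fov_y': 66.68591115083522, 'cx': 284.25835691580784, 'cy': 204.57256570055776, 'rvec': array([-1.65955339,  2.45137244,  0.34786457]), 'tvec': array([ 0.62411357, -0.03686066,  0.37847672])}
```

View pics/scene0.png

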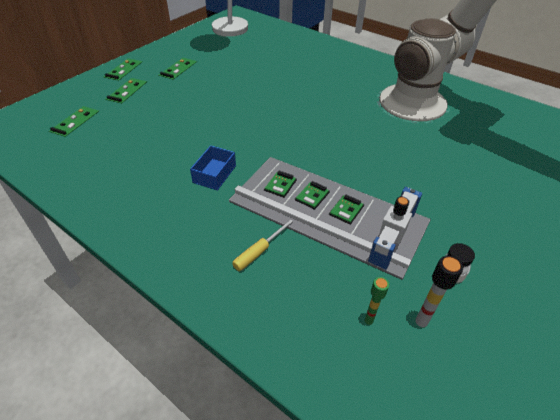

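View pics/top0.png

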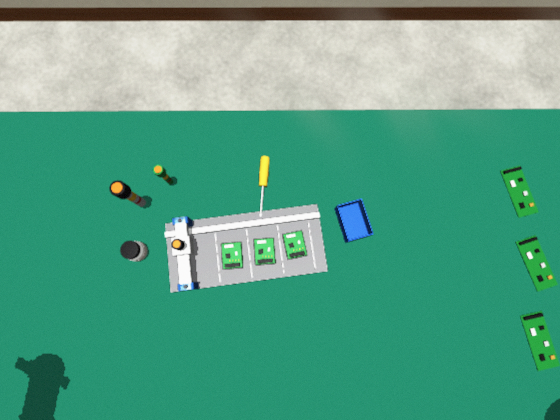

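View pics/wrist0.png

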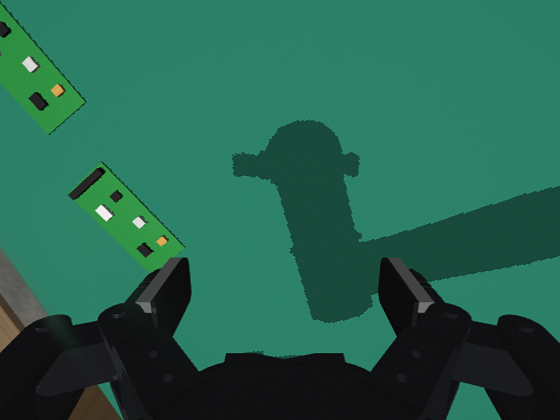

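The scene shows the track with three small boards and a pin in the gate bush at (402,205). Also in view are a large black/orange pin at (440,290), a green pin at (377,290), and larger loose boards away from the track. Next I measure from the top picture.

```bash
cat > h.py <<'E'
import numpy as np, cv2
from bench import manip
def K(c,h=420):
    f=h/2/np.tan(np.radians(c['fov_y']/2)); return np.array([[f,0,c['cx']],[0,f,c['cy']],[0,0,1]])
def proj(c,P):
    return cv2.projectPoints(np.array(P,float).reshape(-1,3),c['rvec'],c['tvec'],K(c),None)[0].reshape(-1,2)
def back(c,uv,z):
    R=cv2.Rodrigues(c['rvec'])[0]; C=-R.T@c['tvec']
    uv=np.array(uv,float).reshape(-1,2)
    d=(R.T@np.linalg.inv(K(c))@np.c_[uv,np.ones(len(uv))].T).T
    z=np.broadcast_to(z,len(uv))
    return C+d*((z-C[2])/d[:,2])[:,None]
def crop(src,dst,x0,y0,x1,y1,s):
    im=cv2.imread(src)[y0:y1,x0:x1]; cv2.imwrite(dst,cv2.resize(im,None,fx=s,fy=s,interpolation=cv2.INTER_CUBIC))
E
python3 - <<'E'
from h import *
c=manip.calibration('top'); s=manip.calibration('scene')
for n in('top','scene','wrist'):
    q=manip.calibration(n);R=cv2.Rodrigues(q['rvec'])[0];print(n,-R.T@q['tvec'],R[2])
print(proj(c,[[0,0,0],[.5,0,0],[.5,.3,0]]))
print(back(c,[[166,222],[319,206],[327,272],[170,292],[178,244]],[.008]*4+[.13]).round(3))
crop('pics/top0.png','pics/top0c.png',150,190,350,310,4)
crop('pics/scene0.png','pics/scene0c.png',340,170,500,340,3.5)
E
```

```text
top [ 0.46068481 -0.02159075  1.04495104] [ 0.19395926 -0.0134435  -0.98091747]
scene [1.1433535  0.35767903 0.68831784] [-0.54832694 -0.42547124 -0.71993875]
wrist [0.29751676 0.55432618 0.37214589] [-0.26079311  0.10176483 -0.96001608]
[[264.10997026 472.48368812]
 [263.16788815 265.1154093 ]
 [151.2819545  266.311393  ]]
[[ 0.619  0.264  0.008]
 [ 0.659 -0.155  0.008]
 [ 0.48  -0.17   0.008]
 [ 0.432  0.245  0.008]
 [ 0.547  0.199  0.13 ]]
```

View pics/top0c.png

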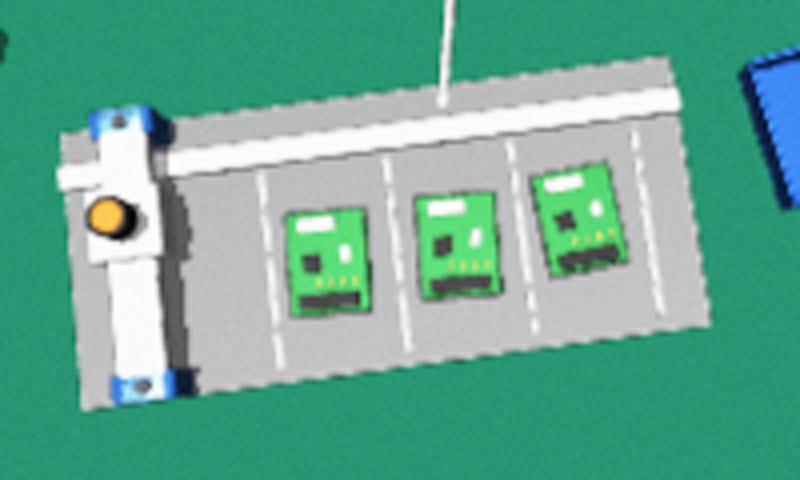

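View pics/scene0c.png

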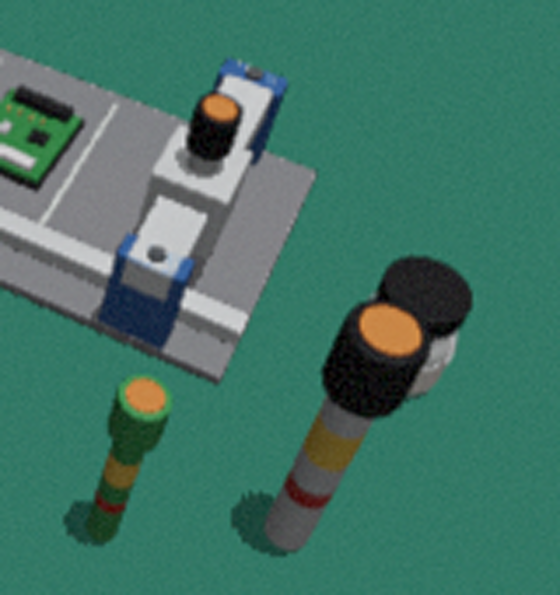

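Candidates for the pin in the scene image are black/orange in the bush (402,205), green (377,290), and large black/orange standing on the bench (443,285). The one in the bush is not green and is the smaller of the two black ones, and the crop confirms it stands in the bush with a 26 mm knob. I now fit the track pose.

```bash
cat > fit.py <<'E'
from h import *
from scipy.optimize import least_squares
c=manip.calibration('top')
def t2w(p,P):
    x,y,a=p;P=np.array(P,float).reshape(-1,3);ca,sa=np.cos(a),np.sin(a)
    return np.c_[x+ca*P[:,0]-sa*P[:,1],y+sa*P[:,0]+ca*P[:,1],P[:,2]]
u=lambda l:np.array(l,float)/4+[150-.375,190-.375]
T=[[.1,.22,.008],[.1,-.2,.008],[-.085,-.2,.008],[-.085,.22,.008],[.06,.0875,.008],[.06,.0025,.008],[.06,-.0825,.008],[.06,-.1675,.008]]
U=u([(62,133),(668,57),(711,325),(82,410),(263,173),(388,157),(513,142),(636,128)])
r=least_squares(lambda p:(proj(c,t2w(p,T))-U).ravel(),[.54,.05,.095])
p=r.x
if __name__=='__main__':
    print(p,np.degrees(p[2])); print(r.fun.reshape(-1,2).round(1))
    print('bays',t2w(p,[[.025,-.125,.008],[.025,-.04,.008],[.025,.045,.008],[.025,.165,.086]]).round(4))
    # pin knob top centre
    print('knob',back(c,u([(106,216)]),.13))
    # boards tops corners (z .017): far-left, far-right, near-right, near-left
    B={2:[(286,213),(367,207),(371,310),(292,316)],1:[(414,197),(495,192),(502,293),(422,300)],0:[(530,177),(607,161),(628,264),(550,276)]}
    x,y,a=p
    for k,v in B.items():
        w=back(c,u(v),.017)[:,:2]-[x,y]; q=w@np.array([[np.cos(a),-np.sin(a)],[np.sin(a),np.cos(a)]])
        e=q[0]+q[1]-q[2]-q[3]
        print(k,'centre',(q.mean(0)*1000).round(1),'yaw',np.degrees(np.arctan2(e[1],e[0])).round(1)); print((q*1000).round(0).tolist())
    s=manip.calibration('scene');print('bigpin',back(s,[(423,322)],0),'jar',back(s,[(455,275)],0))
E
python3 fit.py
```

```text
[0.54034655 0.03580966 0.11567258] 6.627550398624171
[[ 0.   0.7]
 [ 1.1  0.9]
 [ 0.5  1.4]
 [ 0.   0.6]
 [-0.2 -0.9]
 [-0.3 -0.8]
 [-0.6 -0.9]
 [-0.5 -1.2]]
bays [[ 0.5796 -0.0855  0.008 ]
 [ 0.5698 -0.001   0.008 ]
 [ 0.56    0.0834  0.008 ]
 [ 0.5461  0.2026  0.086 ]]
knob [[0.54777886 0.20391459 0.13      ]]
2 centre [-7.8 48.1] yaw -3.2
[[28.0, 73.0], [25.0, 19.0], [-43.0, 24.0], [-41.0, 76.0]]
1 centre [ -8.1 -38.4] yaw -2.7
[[28.0, -13.0], [24.0, -67.0], [-43.0, -63.0], [-41.0, -10.0]]
0 centre [  -1.  -120.5] yaw 3.7
[[31.0, -92.0], [35.0, -145.0], [-35.0, -149.0], [-36.0, -96.0]]
bigpin [[0.67660415 0.34064969 0.        ]] jar [[0.53964523 0.3473046  0.        ]]
```

Emit:
{"op": "play_rows", "data": {"targets": [[[0, 0, 0, -9.5, 1], [0, 0, 0, -9.5, 1], [0, 0, 0, -9.5, 1], [2.7, 5.5, 0, 0, 1], [2.7, 5.5, 0, 0, 1], [2.7, 5.5, 0, 0, 1], [2.7, 5.5, 0, 0, 1], [2.7, 5.5, 0, 0, 0.25], [2.7, 5.5, 0, 0, 0.25], [2.7, 5.5, 0, 0, 0.25], [2.7, 5.5, 0, 0, 0.25], [2.7, 5.5, 0, 0, 0.25]]]}}

```text
time_s: 1.65
position: [0.5319, 0.115, 0.2503]
ee_rot: [-180.0, -0.0, 6.7]
force: [0.7, 1.2, -0.6]
grip_width: 0.0211
```

Emit:
{"op": "play_rows", "data": {"targets": [[[2.7, 5.5, 0, 0, 0.25], [0, 3.5, 0, 0, 0.25], [0, 0, 0, 0, 0.25], [0, 0, 0, 0, 0.25]]]}}

```text
time_s: 2.15
position: [0.5683, 0.0308, 0.2501]
ee_rot: [-180.0, 0.0, 6.7]
force: [0.1, -0.2, -0.1]
grip_width: 0.0211
```

```bash
python3 - <<'E'
from h import *
o=manip.get_obs();print(o['position'],o['ee_rot'],o['grip_width'],o['force'],o['time_s'])
c=manip.calibration('wrist');f=manip.grab_frame('wrist');cv2.imwrite('pics/w1.png',f[:,:,::-1]);np.save('w1.npy',c,allow_pickle=True)
E
```

```text
[0.56825562 0.03081995 0.25008135] [-1.79992170e+02  2.70987504e-02  6.67176581e+00] 0.02106723190921382 [ 0.10113408 -0.1757143  -0.07025477] 2.15
```

View pics/w1.png

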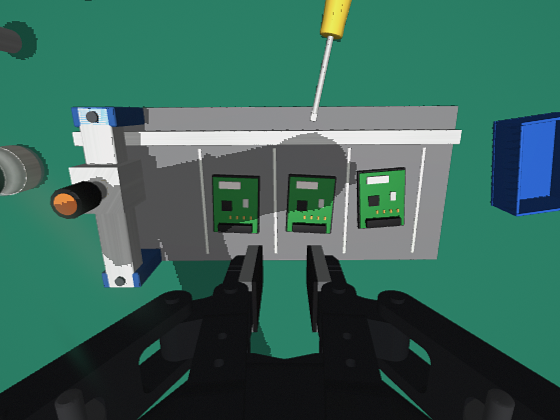

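The wrist view shows the whole track: rail along row about 138, boards at (236,204), (311,204) and (381,198), pin knob top at (66,204). I enlarge it for a finer fit.

```bash
python3 - <<'E'
from h import *
crop('pics/w1.png','pics/w1a.png',190,95,470,265,2.8)
crop('pics/w1.png','pics/w1b.png',40,95,220,295,3)
E
```

```text
(no output)
```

View pics/w1a.png

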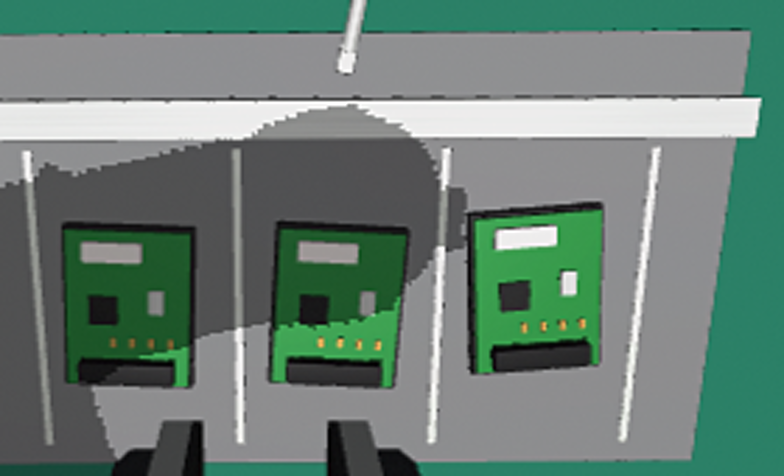

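View pics/w1b.png

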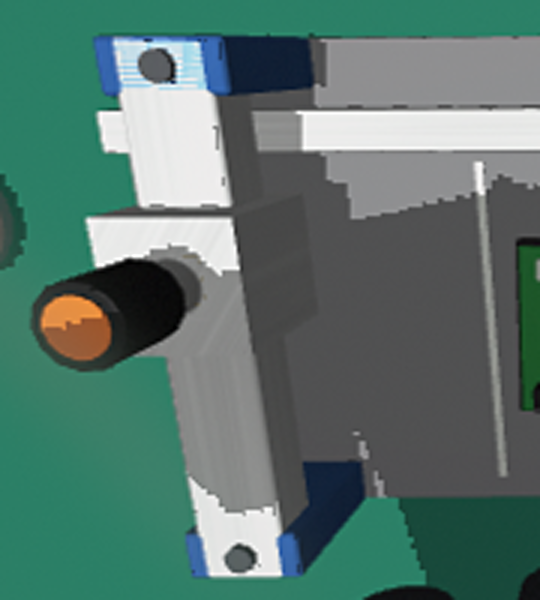

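```bash
cat > fit2.py <<'E'
from h import *
from scipy.optimize import least_squares
def w2t(p,W):
    d=W[:,:2]-p[:2];c,s=np.cos(p[2]),np.sin(p[2]);return np.c_[d[:,0]*c+d[:,1]*s,-d[:,0]*s+d[:,1]*c]
def fit(c,feats,p0=[.5403,.0358,.1157]):
    W=back(c,[f[0] for f in feats],np.array([f[1] for f in feats]))
    def res(p):
        t=w2t(p,W);o=[]
        for q,f in zip(t,feats):
            if f[2] is not None:o.append(q[0]-f[2])
            if f[3] is not None:o.append(q[1]-f[3])
        return np.array(o)
    r=least_squares(res,p0);return r.x,r.fun
def poses(c,p,B,z=.017):
    for k,v in B.items():
        q=w2t(p,back(c,v,z));e=q[0]+q[1]-q[2]-q[3]
        print(k,'centre mm',(q.mean(0)*1000).round(1),'yaw',np.degrees(np.arctan2(e[1],e[0])).round(1),(q*1000).round(0).tolist())
E
python3 - <<'E'
from fit2 import *
c=np.load('w1.npy',allow_pickle=True).item()
A=lambda x,y:((x+.5)/2.8-.5+190,(y+.5)/2.8-.5+95)
b=lambda x,y:((x+.5)/3-.5+40,(y+.5)/3-.5+95)
F=[(A(20,139),.022,.06,None),(A(400,137),.022,.06,None),(A(740,136),.022,.06,None),
(A(750,31),.008,.1,-.2),(A(691,459),.008,-.085,-.2),(b(88,217),.086,.047,.187),(b(233,210),.086,.047,.143)]
for y,t,bo in((.0875,(27,153),(49,442)),(.0025,(236,151),(240,442)),(-.0825,(446,150),(432,442)),(-.1675,(656,150),(622,440))):
    F+=[(A(*t),.008,None,y),(A(*bo),.008,None,y)]
p,r=fit(c,F);print(p,np.degrees(p[2]),(r*1000).round(1))
np.save('track.npy',p)
poses(c,p,{2:[A(64,230),A(195,231),A(194,386),A(67,384)],1:[A(277,227),A(409,232),A(395,386),A(270,383)],0:[A(469,216),A(603,208),A(600,365),A(473,373)]})
ca,sa=np.cos(p[2]),np.sin(p[2])
for y in(-.125,-.04,.045,.165):print(y,p[0]+ca*.025-sa*y,p[1]+sa*.025+ca*y)
print(back(c,[b(76,324)],.13), back(c,[b(175,265)],.086))
E
```

```text
[0.54395744 0.03738628 0.12084113] 6.923686850192406 [-0.2  0.  -0.1 -1.   1.6  1.   0.8 -0.8 -1.2  1.2 -1.3 -0.3 -0.1  0.2
  0.   0.2 -0.4  0.3  0.2]
2 centre mm [-10.8  47.2] yaw -2.3 [[23.0, 72.0], [22.0, 19.0], [-45.0, 22.0], [-44.0, 75.0]]
1 centre mm [-10.8 -39. ] yaw -2.6 [[24.0, -14.0], [22.0, -67.0], [-45.0, -64.0], [-44.0, -11.0]]
0 centre mm [  -4.  -120.8] yaw 4.8 [[28.0, -91.0], [31.0, -145.0], [-36.0, -150.0], [-39.0, -97.0]]
-0.125 0.5838435366564665 -0.08368848434175324
-0.04 0.5735970205875932 0.0006916608847769221
0.045 0.56335050451872 0.0850718061113071
0.165 0.5488848347744284 0.2041967170193497
[[0.54908584 0.20375166 0.13      ]] [[0.5555152  0.20200605 0.086     ]]
```

Emit:
{"op": "play_rows", "data": {"targets": [[[-4.9, -2.8, 0, -0.25, 0.25], [-4.9, -2.8, 0, 0, 0.25], [0, 0, 5, 0, 0.25], [0, 0, 5, 0, 0.25], [0, 0, 5, 0, 0.25], [0, 0, 4, 0, 0.25], [0, 0, 2, 0, 0.25], [0, 0, 0.9, 0, 0.25], [0, 0, 0, 0, 0.25]]]}}

```text
time_s: 3.32
position: [0.4646, 0.0753, 0.0314]
ee_rot: [180.0, 0.0, 7.0]
force: [-0.1, 0.2, -0.1]
grip_width: 0.0213
```

```bash
cat >> fit2.py <<'E'
def state():
    o=manip.get_obs();p=np.load('track.npy');q=w2t(p,np.array([o['position']]))[0]*1000
    c,s=np.cos(p[2]),np.sin(p[2]);f=o['force']
    print('t',o['time_s'],'TCP track mm',q.round(1),'z',round(o['position'][2]*1000,1),'rot',o['ee_rot'].round(2),'F track',(np.array([c*f[0]+s*f[1],-s*f[0]+c*f[1],f[2]])).round(1),'w',round(o['grip_width']*1000,1))
E
python3 -c "
from fit2 import *
state();f=manip.grab_frame('scene');cv2.imwrite('pics/s2.png',f[:,:,::-1]);crop('pics/s2.png','pics/s2c.png',220,130,440,270,3.5)"
```

```text
t 3.325 TCP track mm [-74.2  47.2] z 31.4 rot [179.99   0.     7.01] F track [-0.1  0.2 -0.1] w 21.3
```

View pics/s2c.png

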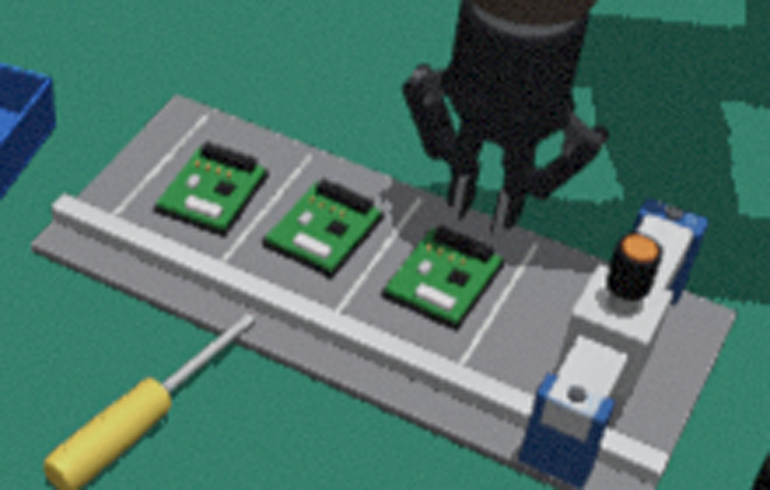

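The crop shows both fingers just behind board2's connector, tips low on the deck. I push now.

Emit:
{"op": "play_rows", "data": {"targets": [[[0.9, 0, 0, 0, 0.25], [0.7, 0, 0, 0, 0.25], [0.5, 0, 0, 0, 0.25], [0.5, 0, 0, 0, 0.25], [0.5, 0, 0, 0, 0.25], [0.5, 0, 0, 0, 0.25], [0.4, 0, 0, 0, 0.25], [0.3, 0, 0, 0, 0.25], [0.2, 0, 0, 0, 0.25], [0.2, 0, 0, 0, 0.25]]]}}

```text
time_s: 4.62
position: [0.5099, 0.0794, 0.0316]
ee_rot: [179.9, 0.2, 6.9]
force: [-4.8, -1.1, 6.1]
grip_width: 0.0217
```

```bash
python3 -c "
from fit2 import *
state();f=manip.grab_frame('scene');cv2.imwrite('pics/s3.png',f[:,:,::-1]);crop('pics/s3.png','pics/s3c.png',220,130,440,270,3.5)"
```

```text
t 4.625 TCP track mm [-28.7  45.8] z 31.6 rot [179.94   0.2    6.9 ] F track [-4.9 -0.5  6.1] w 21.7
```

View pics/s3c.png

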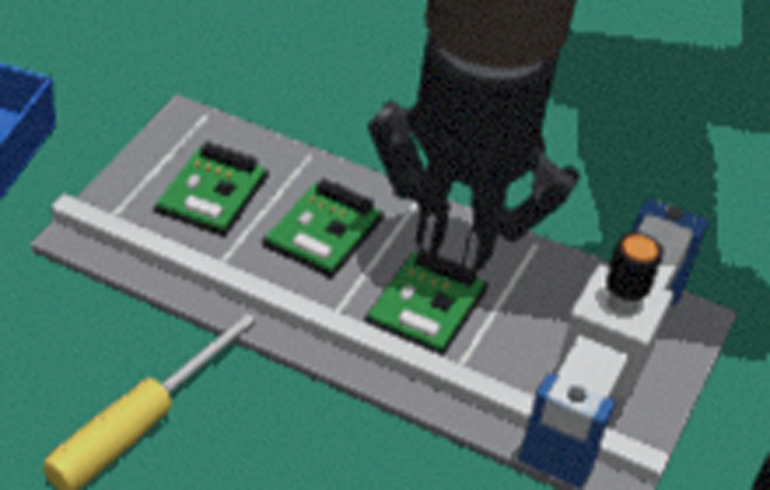

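```bash
python3 -c "
from fit2 import *
state();c=manip.calibration('wrist');np.save('w2.npy',c);f=manip.grab_frame('wrist');cv2.imwrite('pics/w2.png',f[:,:,::-1]);crop('pics/s3.png','pics/s3d.png',310,190,390,240,9.5);state()"
```

```text
t 4.675 TCP track mm [-28.4  45.9] z 31.6 rot [1.7994e+02 1.7000e-01 6.9100e+00] F track [-3.3 -0.4  5.9] w 21.5
t 4.725 TCP track mm [-28.3  45.9] z 31.6 rot [1.7995e+02 1.6000e-01 6.9100e+00] F track [-3.8 -0.7  5.4] w 21.5
```

View pics/w2.png

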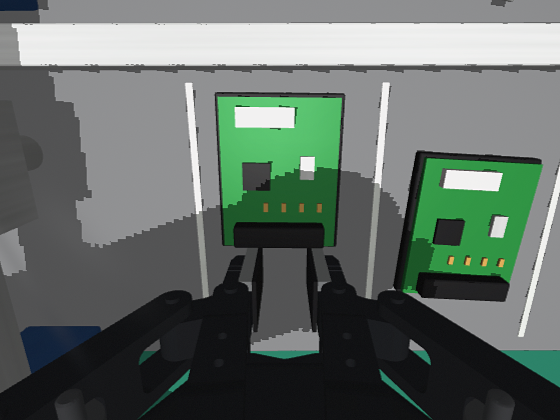

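View pics/s3d.png

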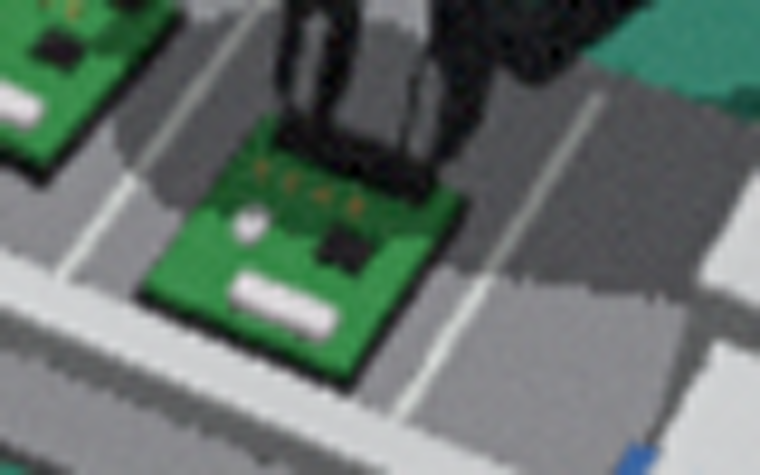

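The wrist view shows board2 square ahead of the fingers, far edge at row 94 and rail at row 67, so about 10 mm is left. The upward force suggests the tips are dragging on the deck, so I raise 2 mm and continue.

Emit:
{"op": "play_rows", "data": {"targets": [[[0, 0, -0.2, 0, 0.25], [0, 0, 0, 0, 0.25]]]}}

```text
time_s: 4.97
position: [0.5116, 0.0803, 0.0335]
ee_rot: [-180.0, -0.0, 6.9]
force: [-0.0, -0.2, 1.9]
grip_width: 0.0211
```

```bash
python3 - <<'E'
from fit2 import *
state();c=np.load('w2.npy',allow_pickle=True).item();p=np.load('track.npy')
poses(c,p,{2:[(217,97),(344,97),(336,246),(222,246)]})
print(w2t(p,back(c,[(280,66),(100,66)],.022)),w2t(p,back(c,[(190,84),(386,84),(205,298)],.008)))
E
```

```text
t 4.975 TCP track mm [-27.   46.5] z 33.5 rot [-1.7999e+02 -4.0000e-02  6.9300e+00] F track [-0.1 -0.2  1.9] w 21.1
2 centre mm [14.8 48.6] yaw -0.8 [[48.0, 74.0], [48.0, 22.0], [-18.0, 22.0], [-18.0, 76.0]]
[[0.05880412 0.04822934]
 [0.05875783 0.11701723]] [[ 0.05336152  0.08702822]
 [ 0.05341103  0.0028639 ]
 [-0.05146527  0.08791379]]
```

Emit:
{"op": "play_rows", "data": {"targets": [[[0, 0, -0.1, 0, 0.25], [0.3, 0, 0, 0, 0.25], [0.2, 0, 0, 0, 0.25], [0.1, 0, 0, 0, 0.25], [0, 0, 0, 0, 0.25]]]}}

```text
time_s: 5.6
position: [0.5172, 0.081, 0.0343]
ee_rot: [180.0, 0.0, 6.9]
force: [-1.4, -0.3, 1.5]
grip_width: 0.0212
```

Emit:
{"op": "play_rows", "data": {"targets": [[[0.1, 0, 0, 0, 0.25], [0.1, 0, 0, 0, 0.25], [0, 0, 0, 0, 0.25]]]}}

```text
time_s: 5.98
position: [0.5194, 0.0813, 0.0343]
ee_rot: [-180.0, -0.0, 6.9]
force: [-0.8, -0.1, 0.1]
grip_width: 0.0215
```

Emit:
{"op": "play_rows", "data": {"targets": [[[0.1, 0, 0, 0, 0.25], [0, 0, 0, 0, 0.25]]]}}

```text
time_s: 6.22
position: [0.5203, 0.0814, 0.0343]
ee_rot: [-180.0, -0.0, 6.9]
force: [-0.8, 0.0, 0.2]
grip_width: 0.0215
```

```bash
python3 -c "
from fit2 import *
state();c=manip.calibration('wrist');np.save('w3.npy',c);f=manip.grab_frame('wrist');cv2.imwrite('pics/w3.png',f[:,:,::-1])"
```

```text
t 6.225 TCP track mm [-18.2  46.5] z 34.3 rot [-1.80e+02 -1.00e-02  6.93e+00] F track [-0.8  0.1  0.2] w 21.5
```

View pics/w3.png

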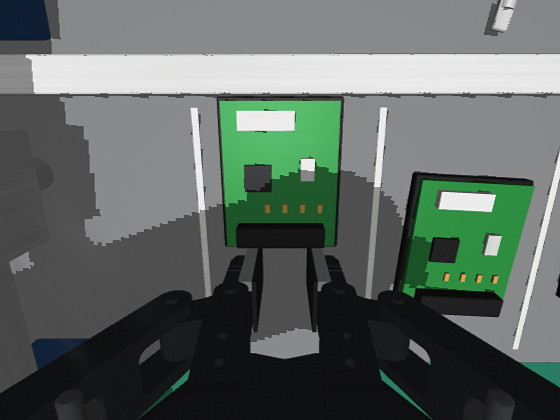

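Board2's far edge (row 97) nearly meets the rail's lower edge (row 94), with about 1–2 mm left. I push on until the force rises.

Emit:
{"op": "play_rows", "data": {"targets": [[[0.1, 0, 0, 0, 0.25], [0, 0, 0, 0, 0.25]]]}}

```text
time_s: 6.52
position: [0.5208, 0.0814, 0.0343]
ee_rot: [180.0, 0.0, 6.9]
force: [-2.1, 0.6, 2.0]
grip_width: 0.0211
```

Emit:
{"op": "play_rows", "data": {"targets": [[[0.1, 0, 0, 0, 0.25], [0, 0, 0, 0, 0.25]]]}}

```text
time_s: 6.78
position: [0.521, 0.0813, 0.0341]
ee_rot: [180.0, 0.1, 6.9]
force: [-4.4, 0.8, 3.1]
grip_width: 0.0215
```

Emit:
{"op": "play_rows", "data": {"targets": [[[0.1, 0, 0, 0, 0.25], [0, 0, 0, 0, 0.25]]]}}

```text
time_s: 7.02
position: [0.5211, 0.0813, 0.0341]
ee_rot: [180.0, 0.2, 6.9]
force: [-6.9, 2.1, 4.5]
grip_width: 0.0216
```

Emit:
{"op": "play_rows", "data": {"targets": [[[-0.5, 0, 0, 0, 0.25], [-2.5, 0, 0, 0, 0.25], [-3, 0, 0, 0, 0.25], [0, 4.3, 0, 0, 0.25], [0, 4.25, 0, 0, 0.25], [0, 0, 0, 0, 0.25]]]}}

```text
time_s: 7.78
position: [0.4747, -0.0122, 0.0344]
ee_rot: [-180.0, -0.1, 6.7]
force: [0.3, 0.3, -0.4]
grip_width: 0.0215
```

```bash
python3 -c "
from fit2 import *
state()"
```

```text
t 7.775 TCP track mm [-74.7 -40.8] z 34.4 rot [-1.7999e+02 -1.3000e-01  6.7300e+00] F track [ 0.4  0.2 -0.4] w 21.5
```

Emit:
{"op": "play_rows", "data": {"targets": [[[1.2, -0.1, 0, 0, 0.25], [0.7, 0, 0, 0, 0.25], [0.5, 0, 0, 0, 0.25], [0.5, 0, 0, 0, 0.25], [0.5, 0, 0, 0, 0.25], [0.5, 0, 0, 0, 0.25], [0.4, 0, 0, 0, 0.25], [0.4, 0, 0, 0, 0.25], [0.3, 0, 0, 0, 0.25], [0.3, 0, 0, 0, 0.25], [0.2, 0, 0, 0, 0.25], [0, 0, 0, 0, 0.25]]]}}

```text
time_s: 9.28
position: [0.5287, -0.0027, 0.0344]
ee_rot: [-180.0, -0.0, 6.9]
force: [-0.7, -0.4, 0.8]
grip_width: 0.0217
```

```bash
python3 -c "
from fit2 import *
state();c=manip.calibration('wrist');f=manip.grab_frame('wrist');cv2.imwrite('pics/w4.png',f[:,:,::-1])"
```

```text
t 9.275 TCP track mm [-19.9 -37.9] z 34.4 rot [-1.80e+02 -4.00e-02  6.94e+00] F track [-0.8 -0.3  0.8] w 21.7
```

View pics/w4.png

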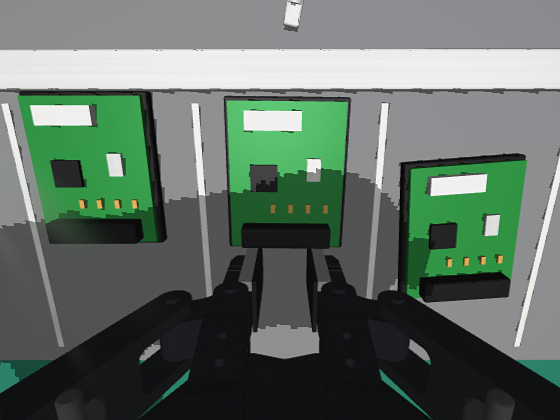

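Board2 stays at the rail, and board1 is square and about 2–3 mm short of it. I continue gently.

Emit:
{"op": "play_rows", "data": {"targets": [[[0.1, 0, 0, 0, 0.25], [0.1, 0, 0, 0, 0.25], [0.1, 0, 0, 0, 0.25], [0, 0, 0, 0, 0.25]]]}}

```text
time_s: 9.82
position: [0.531, -0.0025, 0.0343]
ee_rot: [180.0, 0.1, 6.9]
force: [-2.6, -0.6, 2.3]
grip_width: 0.0213
```

Emit:
{"op": "play_rows", "data": {"targets": [[[0.1, 0, 0, 0, 0.25], [0.1, 0, 0, 0, 0.25], [0, 0, 0, 0, 0.25]]]}}

```text
time_s: 10.2
position: [0.5313, -0.0026, 0.0341]
ee_rot: [180.0, 0.3, 6.9]
force: [-6.3, 0.9, 7.2]
grip_width: 0.0216
```

Emit:
{"op": "play_rows", "data": {"targets": [[[-0.5, 0, 0, 0, 0.25], [-2.5, 0, 0, 0, 0.25], [-3, 0, 0, 0, 0.25], [0, 4.2, 0, 0, 0.25], [0, 4.2, 0, 0, 0.25], [0, 0, 0, 0, 0.25], [0.9, 0, 0, 0, 0.25], [0.7, 0, 0, 0, 0.25], [0.5, 0, 0, 0, 0.25], [0.5, 0, 0, 0, 0.25], [0.5, 0, 0, 0, 0.25], [0, 0, 0, 0, 0.25]]]}}

```text
time_s: 11.7
position: [0.515, -0.0889, 0.0343]
ee_rot: [180.0, -0.0, 6.9]
force: [0.4, -0.5, 0.1]
grip_width: 0.0213
```

```bash
python3 -c "
from fit2 import *
state();c=manip.calibration('wrist');f=manip.grab_frame('wrist');cv2.imwrite('pics/w5.png',f[:,:,::-1])"
```

```text
t 11.7 TCP track mm [ -43.9 -121.9] z 34.3 rot [ 1.80e+02 -2.00e-02  6.95e+00] F track [ 0.4 -0.5  0.1] w 21.3
```

View pics/w5.png

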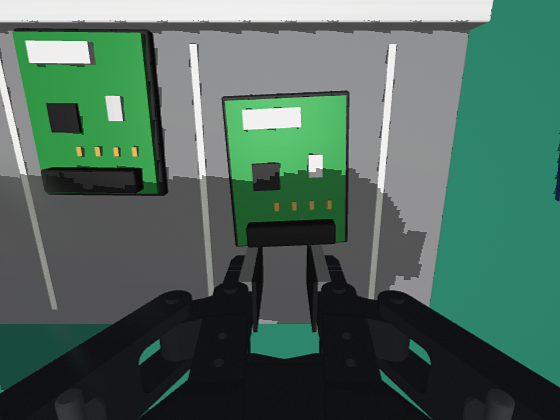

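Board0 is just being touched and still turned slightly (near edge from (236,245) to (345,241)). I continue pushing.

Emit:
{"op": "play_rows", "data": {"targets": [[[0.4, 0, 0, 0, 0.25], [0.4, 0, 0, 0, 0.25], [0.4, 0, 0, 0, 0.25], [0.4, 0, 0, 0, 0.25], [0.3, 0, 0, 0, 0.25], [0.3, 0, 0, 0, 0.25], [0.2, 0, 0, 0, 0.25], [0.1, 0, 0, 0, 0.25], [0, 0, 0, 0, 0.25]]]}}

```text
time_s: 12.88
position: [0.5396, -0.086, 0.0343]
ee_rot: [180.0, -0.0, 6.9]
force: [-0.5, 0.4, -0.1]
grip_width: 0.0213
```

Emit:
{"op": "play_rows", "data": {"targets": [[[0.1, 0, 0, 0, 0.25], [0.1, 0, 0, 0, 0.25], [0, 0, 0, 0, 0.25]]]}}

```text
time_s: 13.25
position: [0.5411, -0.0859, 0.0342]
ee_rot: [-180.0, 0.1, 6.9]
force: [-2.3, 0.1, 1.0]
grip_width: 0.0214
```

Emit:
{"op": "play_rows", "data": {"targets": [[[0.1, 0, 0, 0, 0.25], [0, 0, 0, 0, 0.25]]]}}

```text
time_s: 13.5
position: [0.5413, -0.0858, 0.0341]
ee_rot: [-180.0, 0.1, 6.9]
force: [-3.3, -0.3, 3.0]
grip_width: 0.0209
```

```bash
python3 -c "
from fit2 import *
state();c=manip.calibration('wrist');f=manip.grab_frame('wrist');cv2.imwrite('pics/w6.png',f[:,:,::-1])"
```

```text
t 13.5 TCP track mm [ -17.5 -122. ] z 34.1 rot [-1.7999e+02  1.5000e-01  6.9200e+00] F track [-3.3  0.1  3. ] w 20.9
```

View pics/w6.png

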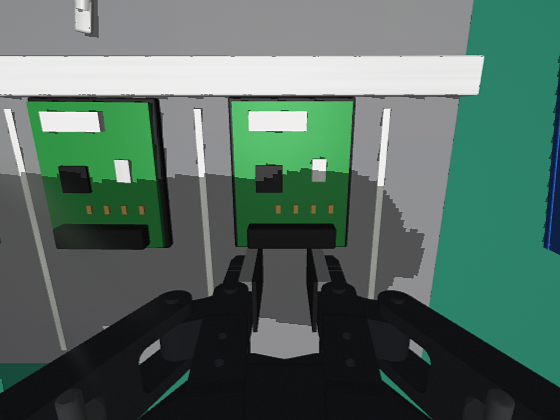

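Board0 is now square to the rail, with its far edge at row 99 against the rail. I give it one more press, then back off, rise and check the row from above.

Emit:
{"op": "play_rows", "data": {"targets": [[[0.1, 0, 0, 0, 0.25], [0, 0, 0, 0, 0.25]]]}}

```text
time_s: 13.8
position: [0.5414, -0.0859, 0.034]
ee_rot: [-180.0, 0.3, 6.9]
force: [-6.7, 0.1, 4.6]
grip_width: 0.0213
```

Emit:
{"op": "play_rows", "data": {"targets": [[[-0.5, 0, 0, 0, 0.25], [-2.5, 0, 0, 0, 0.25], [0, 0, -5, 0, 0.25], [0, 0, -5, 0, 0.25], [2, -3, -5, 0, 0.25], [3, -4, -3.6, 0, 0.25], [4, -4, 0, 0, 0.25], [2, 0, 0, 0, 0.6], [0, 0, 0, 0, 0.6], [0, 0, 0, 0, 0.6]]]}}

```text
time_s: 15.05
position: [0.6095, 0.0331, 0.2202]
ee_rot: [-180.0, -0.0, 6.9]
force: [0.5, 0.1, -0.3]
grip_width: 0.0509
```

```bash
python3 -c "
from fit2 import *
state();c=manip.calibration('wrist');np.save('w7.npy',c);f=manip.grab_frame('wrist');cv2.imwrite('pics/w7.png',f[:,:,::-1])"
```

```text
t 15.05 TCP track mm [ 64.5 -12.1] z 220.2 rot [-1.7999e+02 -4.0000e-02  6.9100e+00] F track [ 0.5  0.  -0.3] w 50.9
```

View pics/w7.png

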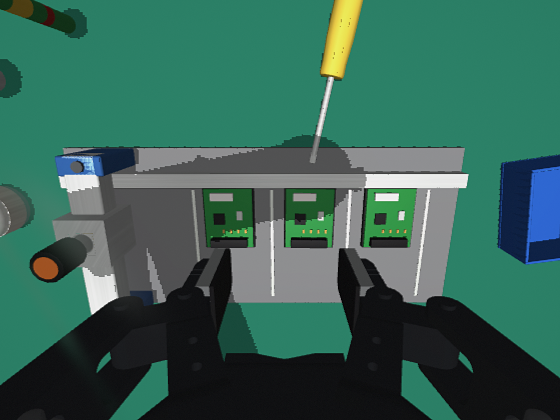

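```bash
python3 -c "
from h import *
crop('pics/w7.png','pics/w7a.png',185,165,445,260,3)"
```

```text
(no output)
```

View pics/w7a.png

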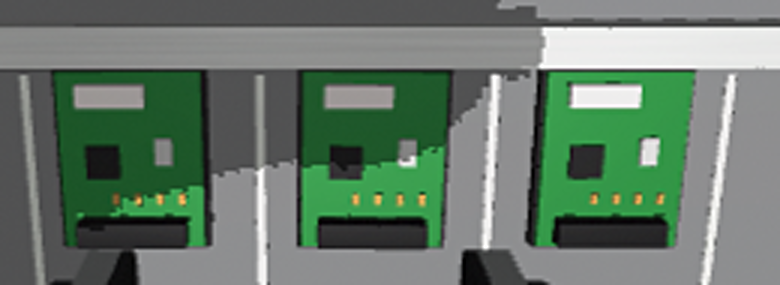

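All three boards sit flush to the rail with their near edges in line (crop row about 246), each well between its lines. Next I go above the pin.

Emit:
{"op": "play_rows", "data": {"targets": [[[-1, -4.4, 0, 0, 0.7], [-1, -4.4, 0, 0, 0.7], [-1, -4.4, 0, 0, 0.7], [-0.95, -4.5, 0, 0, 0.7], [0, 0, 3, 0, 0.7], [0, 0, 2, 0, 0.7], [0, 0, 0, 0, 0.7], [0, 0, 0, 0, 0.7]]]}}

```text
time_s: 16.1
position: [0.5496, 0.2041, 0.1715]
ee_rot: [-180.0, -0.1, 6.9]
force: [-0.2, 0.1, -0.2]
grip_width: 0.0598
```

```bash
python3 - <<'E'
from fit2 import *
c7=np.load('w7.npy',allow_pickle=True).item();p=np.load('track.npy')
A=lambda x,y:((x+.5)/3-.5+185,(y+.5)/3-.5+165)
poses(c7,p,{2:[A(55,72),A(205,72),A(208,246),A(66,246)],1:[A(300,72),A(450,72),A(441,247),A(298,247)],0:[A(547,72),A(693,71),A(675,245),A(532,245)]})
state();c=manip.calibration('wrist');np.save('w8.npy',c);f=manip.grab_frame('wrist');cv2.imwrite('pics/w8.png',f[:,:,::-1])
f=manip.grab_frame('scene');cv2.imwrite('pics/s8.png',f[:,:,::-1]);crop('pics/s8.png','pics/s8c.png',320,90,480,270,3.3)
E
```

```text
2 centre mm [24.4 47.7] yaw -0.5 [[57.0, 74.0], [57.0, 21.0], [-9.0, 22.0], [-9.0, 74.0]]
1 centre mm [ 24.2 -37.9] yaw -0.4 [[57.0, -12.0], [57.0, -64.0], [-9.0, -64.0], [-9.0, -11.0]]
0 centre mm [  24.7 -123.9] yaw 0.1 [[57.0, -98.0], [58.0, -149.0], [-8.0, -150.0], [-8.0, -98.0]]
t 16.1 TCP track mm [ 25.7 164.8] z 171.5 rot [-1.7997e+02 -1.2000e-01  6.9200e+00] F track [-0.2  0.1 -0.2] w 59.8
```

View pics/w8.png

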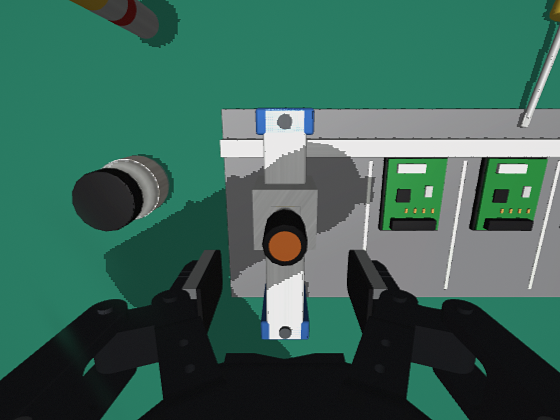

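View pics/s8c.png

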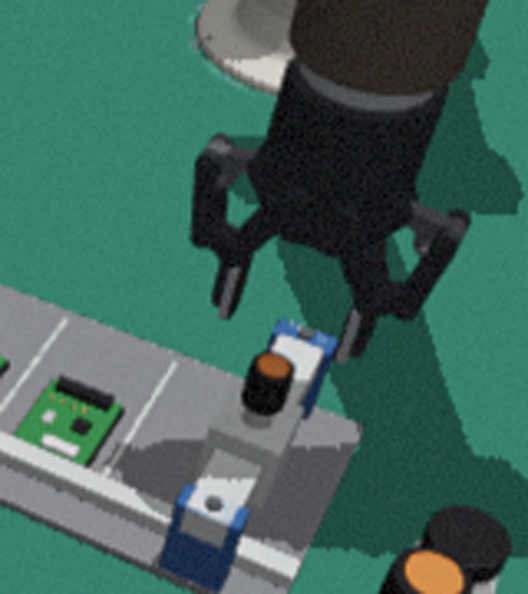

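```bash
python3 - <<'E'
from fit2 import *
c=np.load('w8.npy',allow_pickle=True).item();p=np.load('track.npy')
crop('pics/w8.png','pics/w8a.png',240,180,330,280,6)
print(w2t(p,back(c,[(285.2,247)],.130))*1000)
E
```

```text
[[ 23.66849045 164.9299942 ]]
```

View pics/w8a.png

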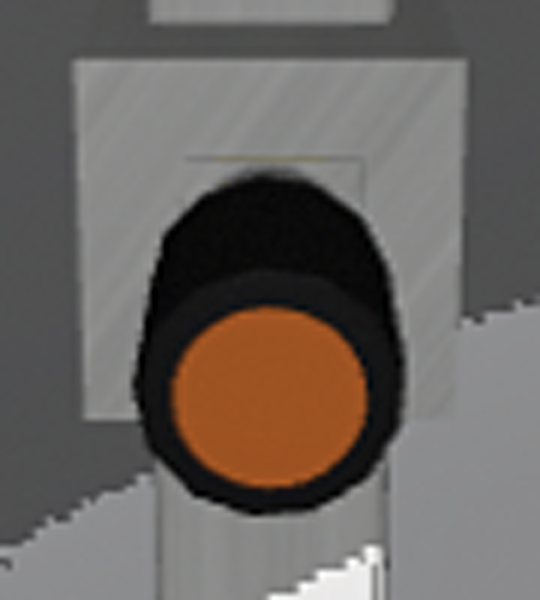

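The knob top's centre is at about (284.5,246), within 1 mm of the TCP axis. I descend and look at the forces before closing.

Emit:
{"op": "play_rows", "data": {"targets": [[[-0.1, 0, 2, 0, 0.7], [0, 0, 2, 0, 0.7], [0, 0, 1.2, 0, 0.7], [0, 0, 0, 0, 0.7], [0, 0, 0, 0, 0.7]]], "squeeze": 45}}

```text
time_s: 16.82
position: [0.5487, 0.2044, 0.1192]
ee_rot: [-180.0, -0.1, 6.9]
force: [-0.3, -0.1, 0.1]
grip_width: 0.0598
```

Emit:
{"op": "play_rows", "data": {"targets": [[[0, 0, 0, 0, 0.5], [0, 0, 0, 0, 0.4], [0, 0, 0, 0, 0.36], [0, 0, 0, 0, 0.33], [0, 0, 0, 0, 0.33]]], "squeeze": 45}}

```text
time_s: 17.45
position: [0.548, 0.2041, 0.1183]
ee_rot: [180.0, 0.0, 6.9]
force: [-0.7, -1.1, 0.3]
grip_width: 0.028
```

```bash
python3 - <<'E'
from fit2 import *
state();f=manip.grab_frame('wrist');cv2.imwrite('pics/w9.png',f[:,:,::-1])
E
```

```text
t 17.45 TCP track mm [ 24.1 165. ] z 118.3 rot [180.     0.     6.93] F track [-0.8 -1.   0.3] w 28.0
```

View pics/w9.png

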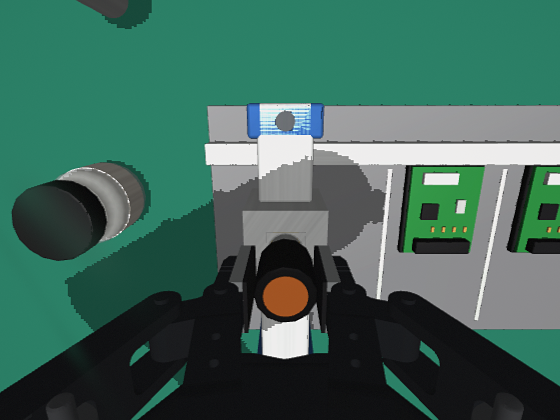

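The knob is between the pads, with the right one touching lightly (−1 N in y). I nudge 0.5 mm toward −y and close.

Emit:
{"op": "play_rows", "data": {"targets": [[[0, 0.05, 0, 0, 0.33], [0, 0, 0, 0, 0.31], [0, 0, 0, 0, 0.29], [0, 0, 0, 0, 0.2], [0, 0, 0, 0, 0.1], [0, 0, 0, 0, 0], [0, 0, 0, 0, 0]]], "squeeze": 45}}

```text
time_s: 18.38
position: [0.5482, 0.2037, 0.1184]
ee_rot: [-180.0, -0.0, 6.9]
force: [-0.2, 1.0, 2.0]
grip_width: 0.0243
```

```bash
python3 - <<'E'
from fit2 import *
state();o=manip.get_obs();print(o['moment'])
E
```

```text
t 18.375 TCP track mm [ 24.2 164.6] z 118.4 rot [-1.80e+02 -1.00e-02  6.94e+00] F track [-0.1  1.   2. ] w 24.3
[-0.00295887  0.14524311 -0.01262399]
```

Gripped with only about 1 N of side force. I lift slowly.

Emit:
{"op": "play_rows", "data": {"targets": [[[0, 0, -0.2, 0, 0], [0, 0, -0.3, 0, 0], [0, 0, -0.3, 0, 0], [0, 0, 0, 0, 0]]]}}

```text
time_s: 18.88
position: [0.5481, 0.2036, 0.1264]
ee_rot: [-180.0, -0.0, 6.9]
force: [-0.2, -0.5, -2.2]
grip_width: 0.0246
```

```bash
python3 - <<'E'
from fit2 import *
state();o=manip.get_obs();print(o['moment'])
E
```

```text
t 18.875 TCP track mm [ 24.1 164.5] z 126.4 rot [-180.     -0.      6.93] F track [-0.3 -0.5 -2.2] w 24.6
[-0.00169583 -0.03213604 -0.0513296 ]
```

Emit:
{"op": "play_rows", "data": {"targets": [[[0, 0, -0.4, 0, 0], [0, 0, -0.4, 0, 0], [0, 0, -0.4, 0, 0], [0, 0, -0.4, 0, 0], [0, 0, -0.4, 0, 0], [0, 0, -0.3, 0, 0], [0, 0, -0.1, 0, 0], [0, 0, 0, 0, 0], [0, 0, 0, 0, 0]]]}}

```text
time_s: 20.0
position: [0.548, 0.2036, 0.1501]
ee_rot: [180.0, 0.0, 6.9]
force: [0.1, -0.4, -3.7]
grip_width: 0.0248
```

```bash
python3 - <<'E'
from fit2 import *
state()
for n,b,s in(('scene',(350,130,450,240),5),('top',(150,190,350,310),4),('wrist',None,1)):
    f=manip.grab_frame(n);cv2.imwrite(f'pics/{n}10.png',f[:,:,::-1])
    if b: crop(f'pics/{n}10.png',f'pics/{n}10c.png',*b,s)
state()
E
```

```text
t 20.0 TCP track mm [ 24.  164.5] z 150.1 rot [1.7999e+02 2.0000e-02 6.9300e+00] F track [ 0.1 -0.4 -3.7] w 24.8
t 20.15 TCP track mm [ 24.1 164.5] z 150.2 rot [1.7999e+02 2.0000e-02 6.9300e+00] F track [-0.4  0.1 -2.6] w 24.9
```

View pics/scene10c.png

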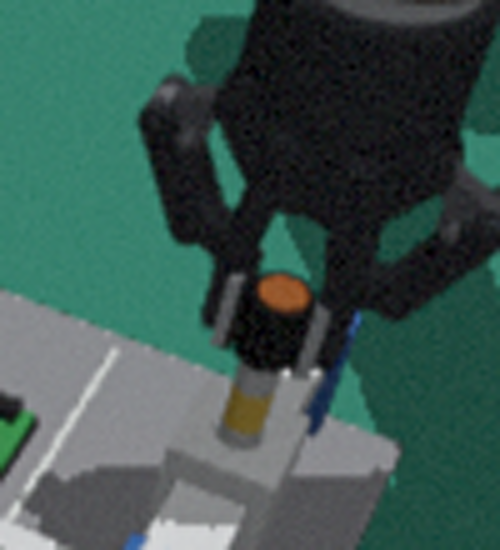

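View pics/wrist10.png

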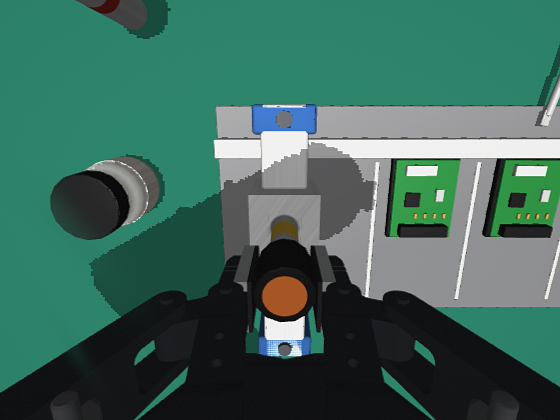

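View pics/top10c.png

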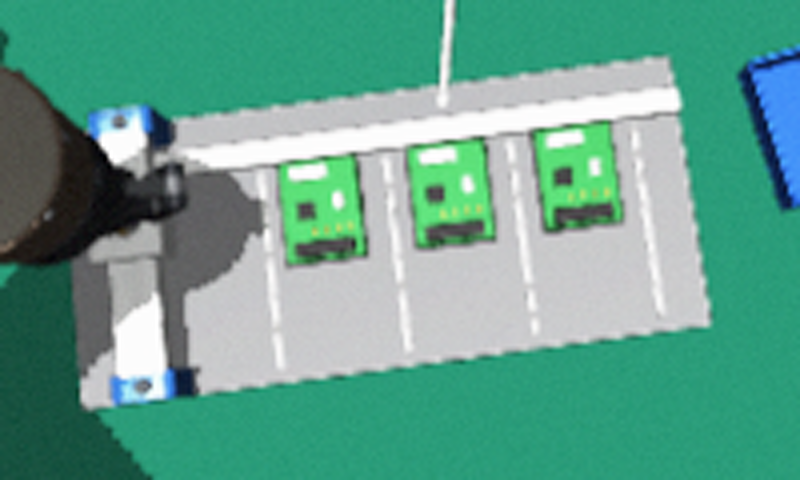

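The yellow band shows whole, with bare rod below it and no red. The knob stays at (285,296) in the wrist view, as before lifting, so it has not slipped. The row is intact, so I hand in.

```bash
python3 - <<'E'
from fit2 import *
state();print(manip.job_done())
E
```

```text
t 20.15 TCP track mm [ 24.1 164.5] z 150.2 rot [1.7999e+02 2.0000e-02 6.9300e+00] F track [-0.4  0.1 -2.6] w 24.9
the job is handed in; nothing more can be done
None
```

I pushed boards 2, 1 and 0 against the rail, then gripped the gate pin by its knob and drew it straight up about 32 mm. I handed the job in at 20.2 s with the pin still held there.

- **Boards:** measured from the wrist camera before the lift, all three were flush to the rail. They were square within about 0.5° and within about 3 mm of their bay middles. The top picture after the lift shows the row unchanged.
- **Pin:** the whole yellow band shows above the bush with bare rod below it, and no red. The grip did not slip, the tool is upright, side force is under 0.5 N, and the pull on the gripper is about 2.6 N, matching the pin's weight.
- **Disagreement:** early in pushing board 2 the fingertips dragged lightly on the deck at about 6 N, because they reach about 4 mm lower than the stated 19 mm. I raised the tool 3 mm and carried on.
- **Bystanders:** I did not touch the screwdriver, jar or parts bin.

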